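# Stack hub and spacer in the nest and hold the cover over them

## Robot

A 6-joint arm with a two-finger parallel gripper is mounted at the origin on a cart in front of the work surface, level with it; the furniture and walls round the work are solid. World frame = base frame: x ahead of the robot, y to its left, z up, the work surface at z = 0. Lengths are in m, angles in rad, forces in N, time in s.
With the tool pointing down it reaches from about 0.25 to 0.775 m from the base axis. Payload 4 kg.
Tool frame: the origin (TCP) lies midway between the tips of the shut fingers; the grasp point (between the pads) lies 19 mm behind it; z points along the fingers, y is the direction in which the jaws open and shut (so a half turn about z gives the same grasp; the last joint's range is limited). The gripper opens to 94 mm and grips with 3 to 60 N. Pads are 16 mm wide; open, the fingers measure 119 mm over their backs; the gripper's body (75 mm by 177 mm) begins 78 mm behind the grasp point.
Start: joints at [-1.419, 0.087, 1.371, -0, 1.684, -0.103], TCP at [0.139, -0.532, 0.206] pointing down, gripper open.
Joint ranges: [-3.1, 3.1], [-0.76, 2.03], [0.27, 2.55], [-1.08, 4.22], [0.17, 2.65], [-2.57, 2.57]. Speed limits (rad/s): [2.79, 2.79, 3.14, 3.14, 3.14, 3.14].

## Interface

Orientations are given as [roll, pitch, yaw] about the fixed x, y, z axes, in that order (R = Rz(yaw) Ry(pitch) Rx(roll)).
In Python, from bench import robot, cams gives the robot as it stands.
- The arm moves only by the tool step_arm, never from a script. Its argument "plan" is a list that holds one entry, the list of rows, each a list of 5 numbers: the shift along the world's x, y, z in mm, then the turn about the world's z in rad, then the opening in per cent of the stroke, from 0 (shut) to 100 (fully open). In form: [[[tx, ty, tz, turn, fingers], ...]]. A call has 1 to 8 rows; each row is the pose to reach, as a shift and turn from the pose commanded when the call began; what a row does not reach only later rows make up. A row lasts 1/12 s, in which the tool goes at most 41.7 mm and 7.16 degrees, less where a joint would pass 70% of its speed; a pose out of reach is approached as far as the arm can. A call with a gripper value outside its range is refused whole. The fingers move at their own pace and stop on an object; the grip force is fixed at half the most. Time passes only in rows, so rows that repeat a pose let the fingers close. It gives the time, the measured TCP pose, the force and the opening at its end, in the units of the state.
- robot.get_obs(): the state, without advancing time (a new reading comes with each control period).
- cams.snapshot(name): name is "side" or "top" or "wrist"; returns a dict with "frame" (400x640x3 uint8, red, green, blue), "camera_matrix" (3x3 intrinsics, pixels), "origin" and "attitude" of the camera in the world; the wrist camera has in their place "T_tool_cam" (4x4, takes a point from camera to tool coordinates, whose origin is the TCP and whose axes are the flange's). Camera axes: x right, y down, z forward; pixel columns grow to the right and rows downward; lengths in m; the calibration is good to about 2 mm. A picture is of the moment at which its call begins: read the wrist's pose just before it. There is no depth.
- robot.close_job(): hands the job in, once; it reports no verdict.
The state is a dict: "time": time; "joint_positions": joint angles; "qvel": joint speeds; "joint_torque": joint torques, N m; "tool_pos": TCP position; "ee_rot": TCP orientation; "wrist_force": force on the tool from outside, world axes, zero at the start; "wrist_torque": the same for the moment, N m; "width": finger opening in m.
Only numpy, scipy, OpenCV 4.12 (cv2) and the standard library are available. Lean on these libraries where they do the work, as an engineer would, in place of code of your own. Each camera call takes 0.05 s, during which the arm holds its last target. There are 200 camera calls.

## Task

Set the hub down between the four posts of the assembly nest so that it stands flat on the floor of the nest, then set the spacer ring squarely on top of the hub; place both, do not drop them. Then carry the cover over the spirit level and finish while holding it still, level and centred, about 10 mm above the spacer with its two lug holes straight over the two screw holes of the base, touching neither the stack nor the nest, so that I can look over the joint before it is closed. Leave the spirit level and the other tools where they are.

Things in the scene. Friction and masses are not known exactly. Their poses are not given: they have to be found in the camera images.
- nest: Assembly nest fixed to the bench: aluminium base 130 (x) x 84 (y) x 12 mm with four upright round steel posts 10 mm thick at x, y = +-24 mm, tops 56 mm above the bench, tapered over 5 mm. Gaps of 38 mm between posts let fingers in along x or y. Two 7 mm dark screw holes at x = +-34 mm, y = 0, just outside the posts; small screw heads at the corners. Origin: centre of its underside.
- nest_floor (a point): Point on top of the nest's base in the middle between the posts, 12 mm above the bench: where the centre of the hub's underside belongs. A part of 54 mm diameter has 2 mm to spare to each post. Axes as the nest's; z up.
- hub: Plain aluminium turned disc-shaped hub, solid, 54 mm diameter, 34 mm tall, standing flat on the bench, dark line round its foot and small dark spot of 20 mm diameter on its top. Origin: centre of its underside, z up along its axis. 0.22 kg nominal.
- spacer: Steel ring, 54 mm outside diameter, 28 mm bore, 16 mm tall, lying flat on the bench. Origin: centre of its underside, z along its axis. Seated on the hub its underside is 34 mm and its top 50 mm above the nest floor. 0.08 kg nominal.
- cover: Aluminium cover lying flat: disc 54 mm wide, 8 mm thick, with two lugs along its x (18 mm wide, 86 mm from end to end, a 7 mm dark screw hole in each at x = +-34 mm) and on top an upright rib to hold it by, 36 mm long in x, 12 mm thick in y, its top 34 mm above the underside (26 mm above the disc). Same after half a turn. Origin: centre of its underside, z up. About 0.1 kg.
- torpedo_level: Yellow spirit level, 225 mm long (its own y), 22 mm thick (x), 46 mm tall, standing loose on its edge between the parts and the nest, roughly pointing away from the robot; must be carried over and not disturbed. Origin: centre of its underside.
- steel_toolbox: Closed red steel toolbox, 204 (x) x 406 (y) x 178 mm tall with a handle on top, fixed on the bench behind the level and the nest, its front about 0.62 m ahead of the robot and its left end near y = 0.13: the straight way from the farther parts to the nest passes close to its front, so carry things round in front of it. Origin: centre of its underside.
- tape_measure: Yellow and black tape measure, 34 x 91 x 66 mm tall, standing loose at the left; leave alone. Origin: centre of its underside.
- wrench_14: Steel spanner, 31 x 208 x 11 mm, long along its y, lying loose behind the parts; leave alone. Origin: centre of its underside.
- pliers_red: Pliers with red grips, 59 x 185 x 12 mm, long along its y, lying loose right of the nest; leave alone. Origin: centre of its underside.
There are look-alikes about, which are no part of the job. What is shaped like the cover but blue is not meant.

How it is judged:
By the outcome, as a careful person would: the job done as asked, in the order asked, and still so for the second after the job is handed in, while the arm keeps its last pose, push and grip.
It also fails if it takes over 72 s, if anything falls off the work surface, if the arm or the gripper's body presses on something with over 40 N, if the wrist force passes 120 N, or if a joint passes its speed limit or range.

## Working session

There is one attempt and no reset: what is moved stays moved. The work goes in short steps, Python scripts to look and compute and a tool call to move; the robot and the scene stay as the last step left them, time stands still between calls to the robot, and variables do not carry over. Pictures are saved under pics/ and viewed, about 8 in all and at most 12, crops included, and the job is handed in when it is done.

Besides the shell and the picture viewer there is one more tool, called as name(argument=value, ...) on one line, values as JSON. step_arm: Moves the arm, as the interface text tells. Its arguments: {"type":"object","properties":{"plan":{"type":"array"}},"required":["plan"]}

```bash
mkdir -p pics; cat > h.py <<'E'
import numpy as np, cv2
from bench import robot, cams
from scipy.spatial.transform import Rotation as R
def snap(n,f=None):
    o=robot.get_obs(); s=cams.snapshot(n)
    K=np.array(s["camera_matrix"])
    if n=="wrist":
        T=np.eye(4); T[:3,:3]=R.from_euler('xyz',o["ee_rot"]).as_matrix(); T[:3,3]=o["tool_pos"]
        T=T@np.array(s["T_tool_cam"]); M,t=T[:3,:3],T[:3,3]
    else:
        a=np.array(s["attitude"]); t=np.array(s["origin"])
        M=a if a.shape==(3,3) else R.from_euler('xyz',a).as_matrix()
    if f: cv2.imwrite(f"pics/{f}.png",s["frame"][:,:,::-1]); np.savez(f"pics/{f}.npz",K=K,M=M,t=t)
    return s["frame"],K,M,t
def load(f):
    d=np.load(f"pics/{f}.npz"); return cv2.imread(f"pics/{f}.png")[:,:,::-1],d["K"],d["M"],d["t"]
def px2w(c,u,v,z):
    _,K,M,t=c; d=M@np.linalg.inv(K)@np.array([u,v,1.]); return t+d*(z-t[2])/d[2]
def w2px(c,p):
    _,K,M,t=c; q=K@M.T@(np.array(p)-t); return q[:2]/q[2]
E
python3 - <<'E'
from h import *
s=cams.snapshot("top"); print(s["attitude"],s["origin"],s["camera_matrix"])
for n in("top","side","wrist"):
    c=snap(n,n+"0"); print(n,c[2].round(3).tolist(),c[3].round(3))
print(robot.get_obs())
E
```

```text
[-2.50944218 -0.00934182 -1.81201449] [-0.42930845  0.38100133  1.39264857] [[486.96292387   0.         309.26928975]
 [  0.         486.96292387 201.11047065]
 [  0.           0.           1.        ]]
top [[-0.239, -0.785, 0.572], [-0.971, 0.187, -0.148], [0.009, -0.591, -0.807]] [-0.429  0.381  1.393]
side [[0.999, 0.033, -0.018], [0.034, -0.583, 0.812], [0.017, -0.812, -0.583]] [ 0.581 -1.218  1.018]
wrist [[0.252, -0.936, -0.245], [-0.968, -0.244, -0.063], [-0.001, 0.253, -0.967]] [ 0.21  -0.514  0.383]
{'time': 0.2, 'joint_positions': array([-1.41909191e+00,  8.76990072e-02,  1.37164717e+00,  3.64142781e-06,
        1.68359213e+00, -1.03110258e-01]), 'qvel': array([-0.00042136, -0.00181876, -0.00475045, -0.0019227 , -0.00101368,
        0.00102772]), 'joint_torque': array([ 5.75261693e-04, -3.40132713e+01, -3.02402830e+01,  7.17085856e-02,
        3.00324569e-02, -1.24379858e-04]), 'tool_pos': array([ 0.13857834, -0.53192029,  0.20475207]), 'ee_rot': array([-3.14025453e+00, -1.42103588e-04,  2.54814992e-01]), 'wrist_force': array([ 0.10258025,  0.71413936, -0.02508521]), 'wrist_torque': array([ 0.04016207,  0.04693033, -0.01537955]), 'width': 0.09373385661338815}
```

View pics/top0.png

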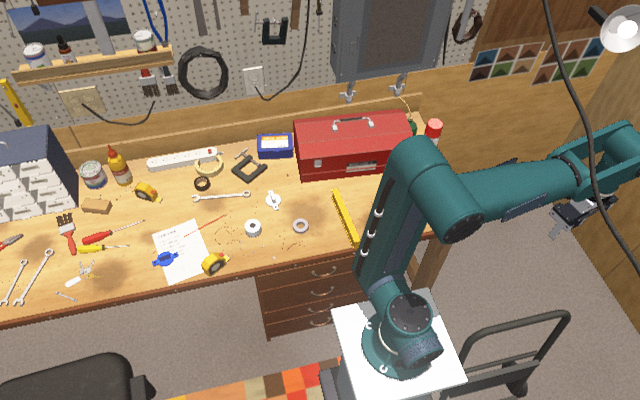

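View pics/side0.png

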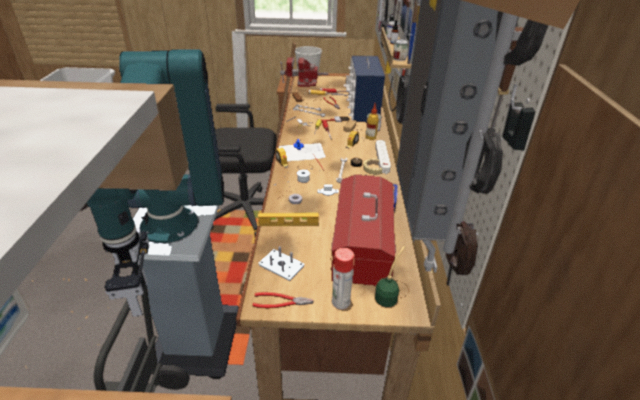

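The top view shows the hub at (253,227), the spacer at (300,226), the cover at (273,200), the blue decoy at (165,259) and the level at (344,217). The arm hides the nest there. The side view shows it at (282,264).

```bash
python3 - <<'E'
from h import *
t=load("top0"); s=load("side0"); w=load("wrist0")
P=lambda c,u,v,z:px2w(c,u,v,z).round(3)
print("hub",P(t,253,222,.034),P(s,303,173,.034));print("sp",P(t,300,224,.016),P(s,295,197,.016))
print("cov",P(t,273,200,.008),P(s,328,190,.008));print("nest",P(s,282,264,.012))
print("level",P(t,333,189,.046),P(t,352,240,.046),P(s,258,213,.046),P(s,319,213,.046))
print("box",P(t,297,178,0),P(t,418,175,0))
print("wrist cam K",w[1].tolist())
E
```

```text
hub [0.494 0.335 0.034] [0.48  0.339 0.034]
sp [0.461 0.181 0.016] [0.457 0.184 0.016]
cov [0.587 0.249 0.008] [0.59  0.254 0.008]
nest [ 0.443 -0.197  0.012]
level [0.557 0.04  0.046] [0.342 0.036 0.046] [0.331 0.031 0.046] [0.559 0.044 0.046]
box [0.671 0.143 0.   ] [ 0.581 -0.295  0.   ]
wrist cam K [[296.78843385426694, 0.0, 322.2957110363846], [0.0, 296.78843385426694, 199.1389089995983], [0.0, 0.0, 1.0]]
```

step_arm(plan=[[[25, 35, 0, -0.06, 100], [55, 72, 5, -0.12, 100], [80, 108, 10, -0.18, 100], [105, 144, 15, -0.25, 100], [128, 180, 15, -0.25, 100], [150, 214, 15, -0.25, 100], [172, 248, 15, -0.25, 100], [194, 282, 15, -0.25, 100]]])

```text
time: 0.87
tool_pos: [0.3278, -0.2567, 0.2206]
ee_rot: [3.141, -0.001, 0.004]
wrist_force: [0.8, -0.7, -1.0]
width: 0.0941
```

step_arm(plan=[[[15, 30, 0, 0, 100], [25, 50, 0, 0, 100], [26, 52, 0, 0, 100], [26, 52, 0, 0, 100], [26, 52, 0, 0, 100]]])

```text
time: 1.28
tool_pos: [0.353, -0.2071, 0.2204]
ee_rot: [3.141, 0.001, 0.005]
wrist_force: [-0.2, -0.5, 0.4]
width: 0.0938
```

```bash
python3 - <<'E'
from h import *
c=snap("wrist","w1"); o=robot.get_obs(); print(o["time"],o["tool_pos"],o["ee_rot"],c[3])
print(w2px(c,[.443,-.197,.012]))
E
```

```text
1.3333 [ 0.35278177 -0.20752361  0.22033089] [3.14108377e+00 6.44955515e-04 3.50673694e-03] [ 0.42635009 -0.20689005  0.39840613]
[314.03853715 107.34791001]
```

View pics/w1.png

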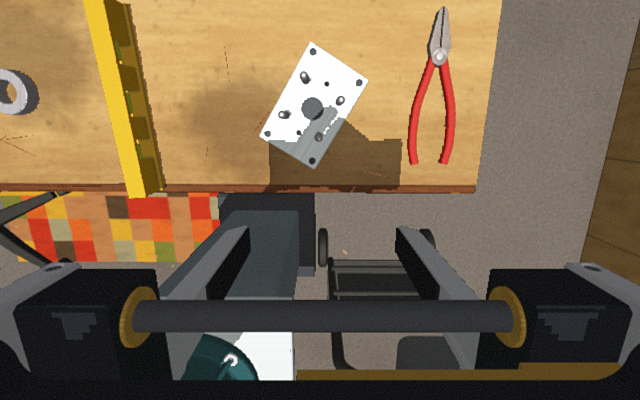

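The wrist view shows the nest centred at about (314,107), with its long axis running from (286,155) to (340,60). That puts its yaw near -0.52 rad. The level is at the left and the spacer at the far left edge. I'll view the nest again at yaw 1.05 (jaws along nest x) and use that same yaw for the hub and spacer, so that calibration bias cancels.

step_arm(plan=[[[10, -15, 0, 0.12, 100], [20, -30, 0, 0.24, 100], [30, -45, 0, 0.36, 100], [45, -68, 0, 0.48, 100], [45, -68, 0, 0.6, 100], [45, -68, 0, 0.72, 100], [45, -68, 0, 0.84, 100], [45, -68, 0, 0.96, 100]]])

```text
time: 2.0
tool_pos: [0.3973, -0.2765, 0.22]
ee_rot: [-3.141, 0.0, 0.967]
wrist_force: [-0.0, 0.6, -0.1]
width: 0.0938
```

step_arm(plan=[[[0, 0, 0, 0.09, 100], [0, 0, 0, 0.09, 100], [0, 0, 0, 0.09, 100], [0, 0, 0, 0.09, 100]]])

```text
time: 2.33
tool_pos: [0.3977, -0.2755, 0.2203]
ee_rot: [-3.141, 0.0, 1.051]
wrist_force: [0.6, -0.0, -0.2]
width: 0.0939
```

```bash
cat >> h.py <<'E'
def ortho(c,ctr,yaw,z,half=.08,mm=.25):
    """rectified view of plane z: columns along local +x, rows along local -y, mm per pixel"""
    n=int(2*half*1000/mm); ca,sa=np.cos(yaw),np.sin(yaw)
    loc=np.array([[-half,half],[half,half],[half,-half],[-half,-half]])
    src=np.float32([w2px(c,[ctr[0]+ca*x-sa*y,ctr[1]+sa*x+ca*y,z]) for x,y in loc])
    H=cv2.getPerspectiveTransform(src,np.float32([[0,0],[n,0],[n,n],[0,n]]))
    return cv2.warpPerspective(np.ascontiguousarray(c[0]),H,(n,n),flags=cv2.INTER_CUBIC)
E
python3 - <<'E'
from h import *
c=snap("wrist","w2"); o=robot.get_obs(); print(o["time"],o["tool_pos"],o["ee_rot"])
a=load("w1")
I=[ortho(x,(.443,-.197),-.52,.012,.075,.375)[:, :] for x in(a,c)]
cv2.imwrite("pics/n2.png",np.hstack(I)[:,:,::-1])
E
```

```text
2.3833 [ 0.39786768 -0.27522895  0.22039389] [-3.14147138e+00  8.72305442e-05  1.05197430e+00]
```

View pics/n2.png

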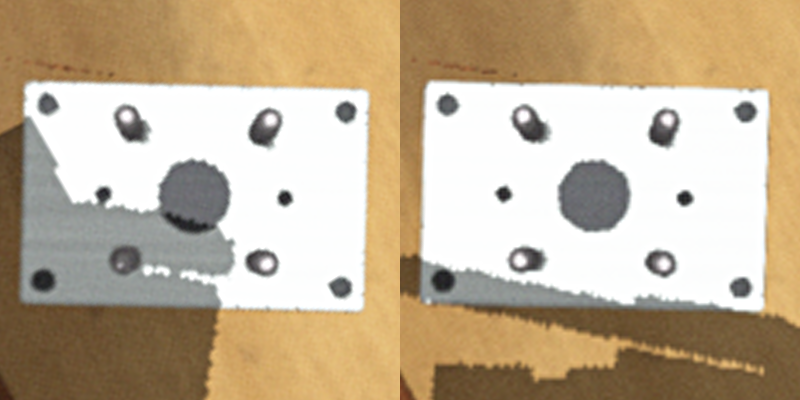

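The rectified views show the plate, the four posts, the central disc, and screw holes at (104,194) and (285,198). Both yaws give the same positions, so camera bias is small. Next I'll refine with centroids and move to the hub.

```bash
python3 - <<'E'
from h import *
for f in("w1","w2"):
    c=load(f); g=cv2.cvtColor(ortho(c,(.443,-.197),-.52,.012,.075,.25),cv2.COLOR_RGB2GRAY).astype(float)
    P=[]
    for u,v in((156,291),(427.5,297),(67,157),(518,168)):
        r=12 if len(P)<2 else 18
        u0,v0=int(u),int(v); p=g[v0-r:v0+r+1,u0-r:u0+r+1]; w=np.clip(np.median(p)*.6-p,0,None) if r==12 else np.clip(170-p,0,None)
        yy,xx=np.mgrid[-r:r+1,-r:r+1]; P.append([(u0+(w*xx).sum()/w.sum()-299.5)*.25,-(v0+(w*yy).sum()/w.sum()-299.5)*.25])
    P=np.array(P); d=P[1]-P[0]; y=-.52+np.arctan2(d[1],d[0]); m=P[:2].mean(0)
    w=R.from_euler('z',-.52).as_matrix()[:2,:2]@m/1000+[.443,-.197]
    d2=P[3]-P[2]
    print(f,P.round(2).tolist(),"dist",np.hypot(*d),"yaw",y,-.52+np.arctan2(d2[1],d2[0]),"ctr",w)
E
```

```text
w1 [[-36.22, 2.65], [31.78, 0.77], [-57.21, 36.01], [54.75, 33.08]] dist 68.01857476820072 yaw -0.5476282928655735 -0.546221813832446 ctr [ 0.44192228 -0.19441284]
w2 [[-36.21, 2.27], [31.63, 0.7], [-57.27, 35.79], [54.7, 33.07]] dist 67.85810500110293 yaw -0.5430693808684869 -0.5442552333643751 ctr [ 0.44174904 -0.19456971]
```

step_arm(plan=[[[3, 30, 0, -0.025, 100], [6, 70, 0, -0.025, 100], [10, 110, 0, -0.025, 100], [13, 150, 0, -0.025, 100], [16, 190, 0, -0.025, 100], [19, 230, 0, -0.025, 100], [22, 270, 0, -0.025, 100], [25, 310, 0, -0.025, 100]]])

```text
time: 3.05
tool_pos: [0.423, 0.0371, 0.2208]
ee_rot: [3.14, -0.0, 1.028]
wrist_force: [0.5, 0.8, 0.2]
width: 0.0939
```

step_arm(plan=[[[3, 35, 0, 0, 100], [5, 65, 0, 0, 100], [5, 80, 0, 0, 100], [5, 80, 0, 0, 100], [5, 80, 0, 0, 100], [5, 80, 0, 0, 100]]])

```text
time: 3.55
tool_pos: [0.4283, 0.1146, 0.2205]
ee_rot: [3.141, 0.001, 1.029]
wrist_force: [0.6, 0.4, -0.2]
width: 0.0939
```

```bash
python3 - <<'E'
from h import *
c=snap("wrist","w3"); o=robot.get_obs(); print(o["time"],o["tool_pos"],o["ee_rot"])
for p in([.485,.337,.034],[.459,.183,.016],[.588,.25,.008]): print(w2px(c,p))
E
```

```text
3.6 [0.42832266 0.11434469 0.22051664] [3.14117873e+00 4.49876592e-04 1.02791745e+00]
[259.73086965 -21.72444691]
[314.85985734 120.04023093]
[379.50137992   9.98106204]
```

View pics/w3.png

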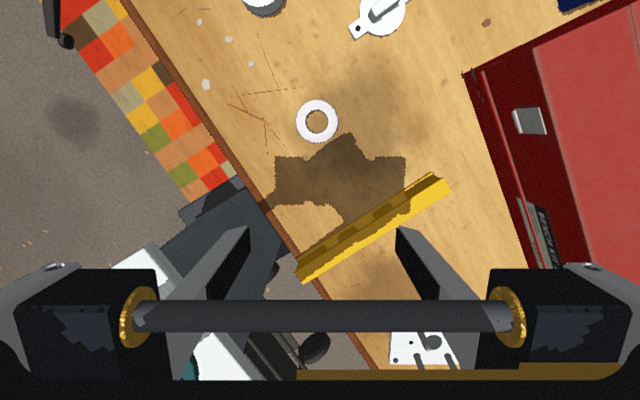

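This view shows the spacer at (317,121). The hub and cover are cut off at the top edge, so I'll move further on.

step_arm(plan=[[[15, 28, 0, 0, 100], [35, 63, 0, 0, 100], [50, 92, 0, 0, 100], [55, 100, 0, 0, 100], [55, 100, 0, 0, 100], [55, 100, 0, 0, 100]]])

```text
time: 4.1
tool_pos: [0.4833, 0.2141, 0.2202]
ee_rot: [-3.141, 0.002, 1.029]
wrist_force: [0.1, -0.1, 0.3]
width: 0.0938
```

```bash
python3 - <<'E'
from h import *
c=snap("wrist","w4"); o=robot.get_obs(); print(o["time"],o["tool_pos"],o["ee_rot"])
I=[ortho(c,(.484,.337),0,.034,.05,.25),ortho(c,(.588,.252),0,.008,.05,.25)]
I.append(ortho(load("w3"),(.459,.183),0,.016,.05,.25))
cv2.imwrite("pics/p4.png",cv2.resize(np.hstack(I),None,fx=.66,fy=.66)[:,:,::-1])
cv2.imwrite("pics/both4.png",np.vstack([cv2.copyMakeBorder(c[0][:230],0,0,0,160,0),cv2.resize(np.hstack(I),(800,267))])[:,:,::-1])
E
```

```text
4.15 [0.48309769 0.21379698 0.22045169] [3.14146495e+00 1.17471614e-03 1.02800110e+00]
```

View pics/both4.png

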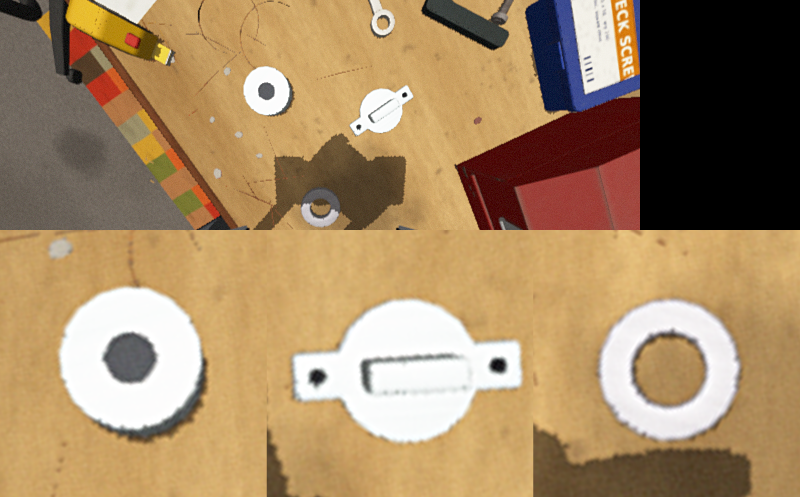

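The hub, cover and spacer are all clear, and their sizes match (53.6, 85.5 and 53 mm). Now to measure their centres.

```bash
python3 - <<'E'
from h import *
n=np.array([.4418,-.1945])
def blob(c,ctr,z,thr=200):
    g=ortho(c,ctr,0,z,.05,.25).min(2); m=(g>thr).astype(np.uint8)
    cs,_=cv2.findContours(m,cv2.RETR_EXTERNAL,cv2.CHAIN_APPROX_NONE); k=max(cs,key=cv2.contourArea); return g,k
W=lambda ctr,u,v:(ctr[0]+(u-199.5)*.25e-3,ctr[1]-(v-199.5)*.25e-3)
for name,f,ctr,z in(("hub","w4",(.484,.337),.034),("sp","w3",(.459,.183),.016),):
    g,k=blob(load(f),ctr,z); (u,v),r=cv2.minEnclosingCircle(k); e=cv2.fitEllipse(k)
    print(name,np.round(W(ctr,u,v),4),r*.5,"ell",np.round(W(ctr,*e[0]),4),np.array(e[1])*.25)
ctr=(.588,.252); g,k=blob(load("w4"),ctr,.008); r=cv2.minAreaRect(k); print("cover rect",np.round(W(ctr,*r[0]),4),r[1],r[2])
P=[]
for u,v in((75,220),(346,203)):
    p=g[v-12:v+13,u-12:u+13].astype(float); w=np.clip(130-p,0,None); yy,xx=np.mgrid[-12:13,-12:13]
    P.append(W(ctr,u+(w*xx).sum()/w.sum(),v+(w*yy).sum()/w.sum()))
P=np.array(P);d=P[1]-P[0];print("cover holes",P.mean(0),np.hypot(*d),np.arctan2(d[1],d[0]))
# hub spot
ctr=(.484,.337);g,_=blob(load("w4"),ctr,.034);m=(g<150).astype(np.uint8);n_,l,s,ce=cv2.connectedComponentsWithStats(m)
for i in range(1,n_):
    if 3000<s[i,4]<8000: print("spot",W(ctr,*ce[i]),s[i])
E
```

```text
hub [0.483  0.3391] 53.27903366088867 ell [0.483  0.3391] [52.2582283  52.43915558]
sp [0.4599 0.1808] 51.843082427978516 ell [0.4599 0.1808] [50.68490601 51.07312393]
cover rect [0.5914 0.2495] (213.21710205078125, 320.81170654296875) 58.65478515625
cover holes [0.59091164 0.24912388] 0.06796436548922286 0.06337100214492195
spot (np.float64(0.4828205523190679), np.float64(0.33911934237060276)) [ 155  154   79   75 4463]
```

step_arm(plan=[[[0, 38, -5, 0, 100], [0, 76, -15, 0, 100], [0, 112, -25, 0, 100], [0, 125, -60, 0, 100], [0, 125, -100, 0, 100], [0, 125, -138, 0, 100], [0, 125, -160, 0, 100], [0, 125, -165, 0, 100]]])

```text
time: 4.82
tool_pos: [0.4798, 0.3368, 0.0501]
ee_rot: [-3.137, 0.01, 1.028]
wrist_force: [-0.5, -0.2, 0.1]
width: 0.0939
```

```bash
python3 - <<'E'
from h import *
o=robot.get_obs(); p=o["tool_pos"]; print(o["time"],p,o["ee_rot"],(np.array([.4829,.3391,.006])-p)*1000)
E
```

```text
4.8167 [0.47983881 0.33675476 0.05006293] [-3.13697878  0.00952671  1.02815018] [  3.06118981   2.34524241 -44.06293369]
```

step_arm(plan=[[[0, 0, 0, 0, 100], [0, 0, -15, 0, 100], [0, 0, -30, 0, 100], [0, 0, -42, 0, 100], [0, 0, -48, 0, 100], [0, 0, -48, 0, 100], [0, 0, -48, 0, 100]]])

```text
time: 5.4
tool_pos: [0.4839, 0.3405, 0.0086]
ee_rot: [3.141, -0.001, 1.029]
wrist_force: [0.3, 0.3, 0.2]
width: 0.0941
```

step_arm(plan=[[[-1, -1.3, -2, 0, 100], [-1, -1.3, -2, 0, 60], [-1, -1.3, -2, 0, 40], [-1, -1.3, -2, 0, 20], [-1, -1.3, -2, 0, 20], [-1, -1.3, -2, 0, 20], [-1, -1.3, -2, 0, 20], [-1, -1.3, -2, 0, 20]]])

```text
time: 6.07
tool_pos: [0.4823, 0.3392, 0.0056]
ee_rot: [3.141, -0.0, 1.03]
wrist_force: [0.1, -0.3, 0.8]
width: 0.0536
```

step_arm(plan=[[[0, 0, 20, 0, 20], [0, 0, 55, 0, 20], [0, -15, 85, 0, 20], [-5, -45, 105, 0, 20], [-10, -80, 110, 0, 20], [-15, -118, 110, 0, 20], [-18, -156, 110, 0, 20], [-20, -194, 110, 0, 20]]])

```text
time: 6.73
tool_pos: [0.4613, 0.1437, 0.1153]
ee_rot: [-3.141, 0.0, 1.031]
wrist_force: [0.7, 0.2, -2.8]
width: 0.0538
```

step_arm(plan=[[[-2, -38, 0, 0, 20], [-4, -76, 0, 0, 20], [-6, -114, 0, 0, 20], [-8, -152, 0, 0, 20], [-10, -190, 0, 0, 20], [-12, -228, 0, 0, 20], [-14, -266, 0, 0, 20], [-16, -300, 0, 0, 20]]])

```text
time: 7.4
tool_pos: [0.4454, -0.157, 0.1151]
ee_rot: [-3.141, 0.0, 1.029]
wrist_force: [0.8, 0.3, -1.8]
width: 0.0535
```

step_arm(plan=[[[-4, -20, 0, 0, 20], [-5, -35, 0, 0, 20], [-5, -40, 0, 0, 20], [-5, -40, 0, 0, 20], [-5, -40, 0, 0, 20]]])

```text
time: 7.82
tool_pos: [0.4411, -0.1942, 0.1151]
ee_rot: [-3.141, -0.001, 1.03]
wrist_force: [-0.5, -0.6, -3.0]
width: 0.0538
```

```bash
python3 - <<'E'
from h import *
o=robot.get_obs(); p=o["tool_pos"]; print(o["time"],p,o["ee_rot"],o["width"],o["wrist_force"],(np.array([.4418,-.1945,.0176])-p)*1000)
E
```

```text
7.8167 [ 0.44111023 -0.19419388  0.11513419] [-3.14062242e+00 -6.77814175e-04  1.02977080e+00] 0.05377634461458947 [-0.54465338 -0.59143828 -3.04930349] [  0.68977228  -0.30612444 -97.53418726]
```

step_arm(plan=[[[0.6, -0.5, -15, 0, 20], [0.6, -0.5, -32, 0, 20], [0.6, -0.5, -44, 0, 20], [0.6, -0.5, -50, 0, 20], [0.6, -0.5, -57, 0, 20], [0.6, -0.5, -64, 0, 20], [0.6, -0.5, -70, 0, 20], [0.6, -0.5, -75, 0, 20]]])

```text
time: 8.48
tool_pos: [0.4421, -0.1952, 0.0403]
ee_rot: [3.141, -0.0, 1.03]
wrist_force: [0.2, 0.7, -2.7]
width: 0.0531
```

step_arm(plan=[[[0, 0, -7, 0, 20], [0, 0, -14, 0, 20], [0, 0, -19, 0, 20], [0, 0, -21, 0, 20], [0, 0, -22, 0, 20], [0, 0, -22.5, 0, 20], [0, 0, -22.5, 0, 20]]])

```text
time: 9.07
tool_pos: [0.442, -0.1955, 0.0182]
ee_rot: [3.141, -0.0, 1.03]
wrist_force: [-0.2, 0.6, -1.6]
width: 0.0533
```

step_arm(plan=[[[0, 0, -0.5, 0, 20], [0, 0, -0.5, 0, 20], [0, 0, -1, 0, 20], [0, 0, -1, 0, 20]]])

```text
time: 9.4
tool_pos: [0.4421, -0.1956, 0.0175]
ee_rot: [3.141, 0.0, 1.03]
wrist_force: [-0.2, -0.1, 0.3]
width: 0.0531
```

step_arm(plan=[[[0, 0, 0, 0, 30], [0, 0, 0, 0, 60], [0, 0, 0, 0, 100], [0, 0, 0, 0, 100], [0, 0, 0, 0, 100], [0, 0, 30, 0, 100], [0, 0, 65, 0, 100], [0, 0, 100, 0, 100]]])

```text
time: 10.07
tool_pos: [0.4409, -0.1949, 0.1172]
ee_rot: [-3.139, 0.0, 1.03]
wrist_force: [0.9, -0.6, 0.2]
width: 0.0924
```

step_arm(plan=[[[-20, -20, 25, 0, 100], [-38, -50, 60, 0, 100], [-47, -77, 90, 0, 100], [-47, -77, 103, 0, 100], [-47, -77, 103, 0, 100], [-47, -77, 103, 0, 100]]])

```text
time: 10.57
tool_pos: [0.3951, -0.2729, 0.2207]
ee_rot: [3.139, -0.0, 1.029]
wrist_force: [0.1, 0.9, -0.2]
width: 0.094
```

```bash
python3 - <<'E'
from h import *
c=snap("wrist","w5"); o=robot.get_obs(); print(o["time"],o["tool_pos"],o["ee_rot"],w2px(c,[.4418,-.1945,.046]))
I=ortho(c,(.4418,-.1945),-.545,.046,.06,.2); I2=ortho(c,(.4418,-.1945),-.545,.012,.075,.25)
cv2.imwrite("pics/n5.png",np.hstack([I,I2])[:,:,::-1][:,:,:] if 0 else cv2.resize(np.hstack([I,I2]),(800,400))[:,:,::-1])
g=I.min(2); m=(g<150).astype(np.uint8); n,l,s,ce=cv2.connectedComponentsWithStats(m)
for i in range(1,n):
    if 5000<s[i,4]<12000: print("spot local mm",(ce[i][0]-299.5)*.2,-(ce[i][1]-299.5)*.2,s[i])
E
```

```text
10.6167 [ 0.3947136  -0.2718944   0.21905177] [-3.14060508e+00 -6.19343096e-04  1.02981034e+00] [321.4170844  104.77523119]
spot local mm 1.0059490084985783 -0.33304010735053 [ 258  253   93   96 6707]
```

View pics/n5.png

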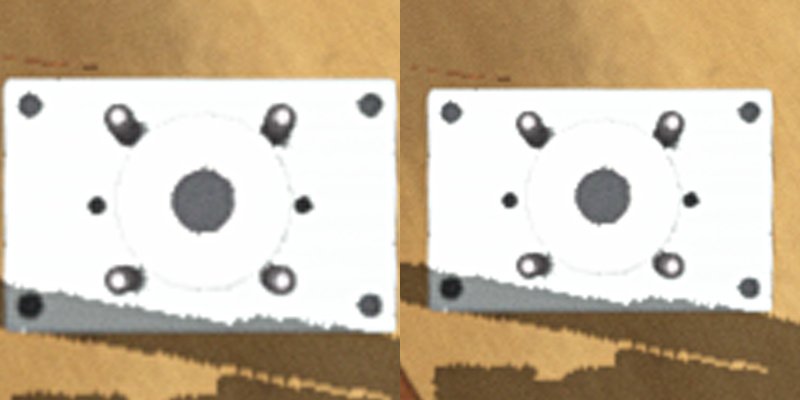

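The hub sits between the posts, within about 1 mm of centre, with the spot at (203,201) in the left panel. Next is the spacer.

step_arm(plan=[[[5, 35, 0, 0, 100], [10, 74, 0, 0, 100], [16, 113, 0, 0, 100], [22, 152, 0, 0, 100], [28, 191, 0, 0, 100], [34, 230, 0, 0, 100], [40, 269, 0, 0, 100], [46, 308, 0, 0, 100]]])

```text
time: 11.28
tool_pos: [0.4393, 0.0386, 0.2174]
ee_rot: [-3.138, 0.002, 1.032]
wrist_force: [0.8, -0.2, -0.1]
width: 0.0938
```

step_arm(plan=[[[6, 38, -5, 0, 100], [11, 76, -15, 0, 100], [16, 112, -28, 0, 100], [19, 138, -55, 0, 100], [19, 145, -90, 0, 100], [19, 145, -125, 0, 100], [19, 145, -150, 0, 100], [19, 145, -160, 0, 100]]])

```text
time: 11.95
tool_pos: [0.454, 0.1806, 0.0527]
ee_rot: [-3.132, 0.009, 1.032]
wrist_force: [-0.7, -0.7, -0.2]
width: 0.0938
```

step_arm(plan=[[[0, 0, -15, 0, 100], [0, 0, -30, 0, 100], [0, 0, -38, 0, 100], [0, 0, -40, 0, 100], [0, 0, -40, 0, 100], [0, 0, -40, 0, 100]]])

```text
time: 12.45
tool_pos: [0.4603, 0.1809, 0.0208]
ee_rot: [3.141, -0.001, 1.03]
wrist_force: [-0.1, 0.1, 0.6]
width: 0.0941
```

```bash
python3 - <<'E'
from h import *
o=robot.get_obs(); p=o["tool_pos"]; print(o["time"],p,o["ee_rot"],o["width"],o["wrist_force"],(np.array([.4599,.1808,.003])-p)*1000)
E
```

```text
12.45 [0.46029161 0.180857   0.02076193] [ 3.14069788e+00 -8.78769418e-04  1.02997141e+00] 0.09407820129086437 [-0.12015909  0.11328088  0.63077722] [ -0.39160788  -0.05700302 -17.7619309 ]
```

step_arm(plan=[[[-0.3, 0, -10, 0, 100], [-0.3, 0, -15, 0, 100], [-0.3, 0, -17, 0, 100], [-0.3, 0, -17, 0, 60], [-0.3, 0, -17, 0, 30], [-0.3, 0, -17, 0, 20], [-0.3, 0, -17, 0, 20], [-0.3, 0, -17, 0, 20]]])

```text
time: 13.12
tool_pos: [0.4598, 0.1807, 0.0033]
ee_rot: [3.141, -0.0, 1.03]
wrist_force: [-0.6, 0.4, -0.7]
width: 0.0642
```

step_arm(plan=[[[0, 0, 0, 0, 20], [0, 0, 0, 0, 20]]])

```text
time: 13.28
tool_pos: [0.4597, 0.1807, 0.0032]
ee_rot: [3.141, -0.0, 1.03]
wrist_force: [-0.4, -0.3, 0.3]
width: 0.054
```

step_arm(plan=[[[0, 0, 0, 0, 20], [0, 0, 20, 0, 20], [0, 0, 58, 0, 20], [0, -12, 92, 0, 20], [-2, -40, 118, 0, 20], [-4, -76, 125, 0, 20], [-6, -114, 125, 0, 20], [-8, -152, 125, 0, 20]]])

```text
time: 13.95
tool_pos: [0.4518, 0.0274, 0.1293]
ee_rot: [3.139, -0.001, 1.031]
wrist_force: [0.8, 0.6, -1.5]
width: 0.0538
```

step_arm(plan=[[[-2, -38, 0, 0, 20], [-4, -76, 0, 0, 20], [-6, -114, 0, 0, 20], [-8, -152, 0, 0, 20], [-9, -185, 0, 0, 20], [-9.5, -212, 0, 0, 20], [-9.5, -224, 0, 0, 20], [-9.5, -224, 0, 0, 20]]])

```text
time: 14.62
tool_pos: [0.4417, -0.1974, 0.1276]
ee_rot: [-3.141, 0.0, 1.026]
wrist_force: [0.2, 0.5, -0.7]
width: 0.0539
```

step_arm(plan=[[[0, 0, 0, 0, 20], [0, 0, -15, 0, 20], [0, 0, -35, 0, 20], [0, 0, -50, 0, 20], [0, 0, -60, 0, 20], [0, 0, -60, 0, 20], [0, 0, -60, 0, 20]]])

```text
time: 15.2
tool_pos: [0.442, -0.1941, 0.0678]
ee_rot: [-3.141, -0.0, 1.032]
wrist_force: [-0.3, 0.4, -0.8]
width: 0.0539
```

```bash
python3 - <<'E'
from h import *
o=robot.get_obs(); p=o["tool_pos"]; print(o["time"],p,o["ee_rot"],o["width"],o["wrist_force"],(np.array([.4424,-.1955,.0492])-p)*1000)
E
```

```text
15.2 [ 0.44201434 -0.19407617  0.06783395] [-3.14059988e+00 -2.87957147e-04  1.03152987e+00] 0.05391546303017125 [-0.25430915  0.43349154 -0.75181244] [  0.385662    -1.42382825 -18.63394859]
```

step_arm(plan=[[[0.5, -1.4, -5, 0, 20], [0.5, -1.4, -10, 0, 20], [0.5, -1.4, -14, 0, 20], [0.5, -1.4, -16.5, 0, 20], [0.5, -1.4, -17.5, 0, 20], [0.5, -1.4, -18, 0, 20], [0.5, -1.4, -18.2, 0, 20], [0.5, -1.4, -18.2, 0, 20]]])

```text
time: 15.87
tool_pos: [0.4424, -0.1966, 0.0498]
ee_rot: [-3.141, -0.0, 1.03]
wrist_force: [0.1, 1.1, -1.1]
width: 0.0538
```

step_arm(plan=[[[0, 0.8, 0, 0, 20], [0, 0.8, 0, 0, 20], [0, 0.8, -0.4, 0, 20], [0, 0.8, -0.8, 0, 20], [0, 0.8, -1.1, 0, 20], [0, 0.8, -1.1, 0, 20]]])

```text
time: 16.37
tool_pos: [0.4428, -0.1962, 0.0492]
ee_rot: [3.141, 0.0, 1.03]
wrist_force: [0.4, 0.0, 2.5]
width: 0.054
```

step_arm(plan=[[[0, 0, 0, 0, 30], [0, 0, 0, 0, 60], [0, 0, 0, 0, 100], [0, 0, 0, 0, 100], [0, 0, 0, 0, 100], [0, 0, 25, 0, 100], [0, 0, 55, 0, 100], [0, 0, 85, 0, 100]]])

```text
time: 17.03
tool_pos: [0.4418, -0.1955, 0.1336]
ee_rot: [-3.139, -0.0, 1.03]
wrist_force: [1.7, -0.5, 0.6]
width: 0.0918
```

step_arm(plan=[[[-20, -20, 25, 0, 100], [-38, -50, 55, 0, 100], [-47, -77, 80, 0, 100], [-47, -77, 86, 0, 100], [-47, -77, 86, 0, 100], [-47, -77, 86, 0, 100], [-47, -77, 86, 0, 100], [-47, -77, 86, 0, 100]]])

```text
time: 17.7
tool_pos: [0.3953, -0.2714, 0.2176]
ee_rot: [-3.138, -0.001, 1.031]
wrist_force: [0.8, 0.3, -0.4]
width: 0.094
```

```bash
python3 - <<'E'
from h import *
c=snap("wrist","w6"); o=robot.get_obs(); print(o["time"],o["tool_pos"],o["ee_rot"])
I=ortho(c,(.4418,-.1945),-.545,.062,.06,.2); I2=ortho(c,(.4418,-.1945),-.545,.012,.06,.2)
cv2.imwrite("pics/n6.png",cv2.resize(np.hstack([I,I2]),(800,400))[:,:,::-1])
g=I.min(2); m=(g<180).astype(np.uint8); n,l,s,ce=cv2.connectedComponentsWithStats(m)
for i in range(1,n):
    if 5000<s[i,4]<25000: print("local mm",(ce[i][0]-299.5)*.2,-(ce[i][1]-299.5)*.2,s[i])
E
```

```text
17.75 [ 0.39538795 -0.27154508  0.21781597] [-3.13826218e+00 -8.18234729e-04  1.03150513e+00]
local mm 0.9765083842657873 -1.091035887791884 [ 259  258   92   94 6381]
```

View pics/n6.png

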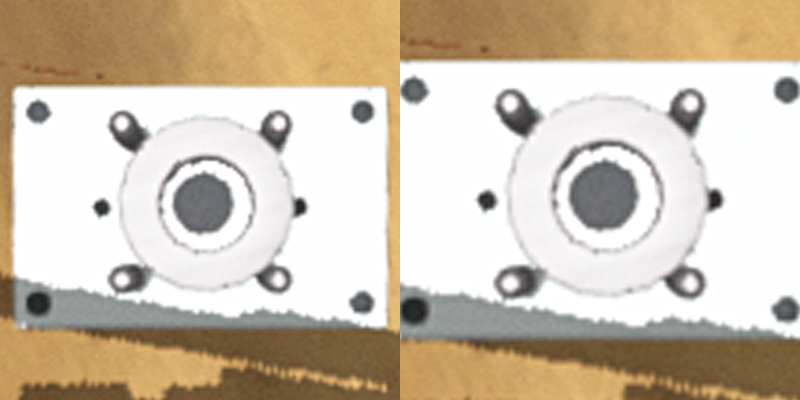

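```bash
python3 - <<'E'
from h import *
c=load("w6")
I=ortho(c,(.4418,-.1945),-.545,.062,.045,.15); print(I[300,130],I[300,60],I[300,250])
L=lambda u,v:np.round([(u-299.5)*.15,-(v-299.5)*.15],2)
g=I.astype(int); m=((I.min(2)>190)&(I.min(2)<245)&(I.max(2)<252)).astype(np.uint8)
m=cv2.morphologyEx(m,cv2.MORPH_OPEN,np.ones((5,5)))
cs,_=cv2.findContours(m,cv2.RETR_CCOMP,cv2.CHAIN_APPROX_NONE)
for k in sorted(cs,key=cv2.contourArea)[-3:]:
    e=cv2.fitEllipse(k); print("ell",L(*e[0]),np.array(e[1])*.15,cv2.contourArea(k))
for z,h in((.046,"spot"),):
    J=ortho(c,(.4418,-.1945),-.545,z,.045,.15).min(2); n,l,s,ce=cv2.connectedComponentsWithStats((J<150).astype(np.uint8))
    for i in range(1,n):
        if s[i,4]>8000: print(h,L(*ce[i]),s[i])
E
```

```text
[249 249 249] [254 254 254] [107 109 112]
ell [ -4.26 -14.88] [ 6.1858778  15.12203178] 1522.5
ell [1.21 0.54] [31.81854401 38.50296936] 39130.0
ell [ 1.93 -1.33] [52.56668243 53.35024109] 97971.0
spot [-0.13 40.88] [    0     0   600    56 32956]
spot [ 0.98 -0.31] [  245   237   123   128 11754]
spot [ -4.47 -39.21] [    0   484   600   116 42734]
```

The spacer sits flat (contact came at the expected z). It is about 1.2 mm off the hub's centre, which is close enough. Now for the cover, with the tool yaw at 0.063.

step_arm(plan=[[[7, 38, 0, -0.12, 100], [14, 76, 0, -0.24, 100], [21, 114, 0, -0.36, 100], [28, 152, 0, -0.48, 100], [35, 190, 0, -0.6, 100], [42, 228, 0, -0.72, 100], [49, 266, 0, -0.84, 100], [56, 304, 0, -0.967, 100]]])

```text
time: 18.42
tool_pos: [0.4468, 0.0083, 0.2188]
ee_rot: [-3.141, 0.001, 0.168]
wrist_force: [-0.1, 0.4, 1.1]
width: 0.094
```

step_arm(plan=[[[8, 38, 0, 0, 100], [22, 74, 0, 0, 100], [44, 107, 0, 0, 100], [68, 138, 0, 0, 100], [92, 169, 0, 0, 100], [110, 200, 0, 0, 100], [115, 216, 0, 0, 100], [115, 216, 0, 0, 100]]])

```text
time: 19.08
tool_pos: [0.562, 0.2259, 0.2169]
ee_rot: [-3.141, 0.004, 0.178]
wrist_force: [-0.5, -0.9, -0.6]
width: 0.094
```

step_arm(plan=[[[0, 0, 0, 0, 100], [0, 0, 0, 0, 100], [0, 0, 0, 0, 100]]])

```text
time: 19.33
tool_pos: [0.5618, 0.2209, 0.2197]
ee_rot: [3.141, 0.0, 0.171]
wrist_force: [0.1, -0.6, -0.1]
width: 0.0939
```

```bash
python3 - <<'E'
from h import *
c=snap("wrist","w7"); o=robot.get_obs(); p=o["tool_pos"]; print(o["time"],p,o["ee_rot"],(np.array([.5909,.2491,.011])-p)*1000)
ctr=(.5909,.2491); W=lambda u,v:(ctr[0]+(u-199.5)*.25e-3,ctr[1]-(v-199.5)*.25e-3)
I=ortho(c,ctr,0,.008,.05,.25); cv2.imwrite("pics/c7.png",np.hstack([I,cv2.resize(c[0][:],(400,250))[:, :] if 0 else np.zeros_like(I)])[:,:,::-1]); g=I.min(2).astype(float)
P=[]
for s in(-1,1):
    u,v=int(199.5+s*136),int(199.5-s*8.6); r=14
    p=g[v-r:v+r+1,u-r:u+r+1]; w=np.clip(110-p,0,None); yy,xx=np.mgrid[-r:r+1,-r:r+1]
    P.append(W(u+(w*xx).sum()/w.sum(),v+(w*yy).sum()/w.sum()))
P=np.array(P);d=P[1]-P[0];print("cover holes",P,P.mean(0),np.hypot(*d),np.arctan2(d[1],d[0]))
E
```

```text
19.3833 [0.5619486  0.22080983 0.22003707] [ 3.14125555e+00 -2.24303714e-04  1.70930579e-01] [  28.95139644   28.2901723  -209.03707286]
cover holes [[0.55727109 0.24698292]
 [0.6251222  0.25120226]] [0.59119665 0.24909259] 0.06798217444523293 0.06210524123355454
```

The second view, from another yaw, agrees: the cover is at (0.591, 0.249) with yaw 0.063.

step_arm(plan=[[[15, 14, -5, -0.05, 100], [29, 28, -15, -0.108, 100], [29, 28, -45, -0.108, 100], [29, 28, -80, -0.108, 100], [29, 28, -115, -0.108, 100], [29, 28, -145, -0.108, 100], [29, 28, -155, -0.108, 100], [29, 28, -160, -0.108, 100]]])

```text
time: 20.05
tool_pos: [0.5896, 0.2483, 0.0572]
ee_rot: [3.14, 0.005, 0.063]
wrist_force: [-0.3, 1.0, -0.1]
width: 0.0942
```

step_arm(plan=[[[0, 0, 0, 0, 100], [0, 0, 0, 0, 100], [0, 0, -10, 0, 100], [0, 0, -20, 0, 100], [0, 0, -20, 0, 100], [0, 0, -20, 0, 100]]])

```text
time: 20.55
tool_pos: [0.5907, 0.2497, 0.0388]
ee_rot: [3.141, 0.002, 0.064]
wrist_force: [-1.0, 0.1, -0.7]
width: 0.0938
```

```bash
python3 - <<'E'
from h import *
o=robot.get_obs(); p=o["tool_pos"]; print(o["time"],p,o["ee_rot"],o["wrist_force"],(np.array([.5911,.2491,.0115])-p)*1000)
E
```

```text
20.55 [0.59074711 0.24966139 0.03884044] [3.14107505e+00 1.68113381e-03 6.41392691e-02] [-1.01239604  0.11587818 -0.72463305] [  0.35289382  -0.56138546 -27.34043909]
```

step_arm(plan=[[[0.3, -0.5, -8, 0, 60], [0.3, -0.5, -18, 0, 60], [0.3, -0.5, -24, 0, 60], [0.3, -0.5, -26, 0, 50], [0.3, -0.5, -26.5, 0, 50], [0.3, -0.5, -26.5, 0, 40], [0.3, -0.5, -26.5, 0, 40]]])

```text
time: 21.13
tool_pos: [0.5919, 0.2494, 0.0135]
ee_rot: [-3.142, -0.001, 0.064]
wrist_force: [0.4, 0.2, 0.2]
width: 0.0509
```

step_arm(plan=[[[-0.6, -0.2, -1.5, 0, 30], [-0.6, -0.2, -1.5, 0, 20], [-0.6, -0.2, -1.5, 0, 5], [-0.6, -0.2, -1.5, 0, 0], [-0.6, -0.2, -1.5, 0, 0], [-0.6, -0.2, -1.5, 0, 0], [-0.6, -0.2, -1.5, 0, 0], [-0.6, -0.2, -1.5, 0, 0]]])

```text
time: 21.8
tool_pos: [0.5911, 0.2492, 0.0119]
ee_rot: [-3.142, -0.0, 0.064]
wrist_force: [-0.3, -0.4, 0.2]
width: 0.0119
```

step_arm(plan=[[[0, 0, 0, 0, 0], [0, 0, 0, 0, 0], [0, 0, 0, 0, 0]]])

```text
time: 22.05
tool_pos: [0.5911, 0.2492, 0.0118]
ee_rot: [-3.142, -0.0, 0.064]
wrist_force: [-0.3, -0.0, 0.7]
width: 0.0122
```

step_arm(plan=[[[0, 0, 15, 0, 0], [0, 0, 50, 0, 0], [-12, -4, 85, 0, 0], [-38, -15, 108, 0, 0], [-68, -32, 122, 0, 0], [-98, -58, 128, 0, 0], [-122, -88, 128, 0, 0], [-132, -122, 128, 0, 0]]])

```text
time: 22.72
tool_pos: [0.4563, 0.1271, 0.1402]
ee_rot: [-3.141, -0.0, 0.067]
wrist_force: [1.0, -0.7, -1.1]
width: 0.0119
```

step_arm(plan=[[[-3, -36, 0, -0.07, 0], [-5, -72, 0, -0.15, 0], [-7, -108, 0, -0.23, 0], [-9, -144, 0, -0.31, 0], [-11, -180, 0, -0.39, 0], [-13, -216, 0, -0.47, 0], [-15, -252, 0, -0.54, 0], [-16, -284, 0, -0.6, 0]]])

```text
time: 23.38
tool_pos: [0.4422, -0.1589, 0.1395]
ee_rot: [3.141, 0.0, -0.54]
wrist_force: [1.4, -1.0, -0.5]
width: 0.0118
```

step_arm(plan=[[[-1, -20, 0, -0.008, 0], [-1, -33, 0, -0.008, 0], [-1, -37, 0, -0.008, 0], [-1, -37, 0, -0.008, 0], [-1, -37, 0, -0.008, 0], [-1, -37, 0, -0.008, 0]]])

```text
time: 23.88
tool_pos: [0.4422, -0.1925, 0.1396]
ee_rot: [-3.141, 0.0, -0.542]
wrist_force: [0.2, 0.2, -0.7]
width: 0.0118
```

```bash
python3 - <<'E'
from h import *
o=robot.get_obs(); p=o["tool_pos"]; print(o["time"],p,o["ee_rot"],o["width"],o["wrist_force"],(np.array([.4418,-.1945,.0838])-p)*1000,-.545-o["ee_rot"][2])
E
```

```text
23.8833 [ 0.44220884 -0.19254213  0.13963019] [-3.14113987e+00  4.50331033e-04 -5.42015712e-01] 0.011809053050054412 [ 0.22286378  0.23184808 -0.66451704] [ -0.40884335  -1.95787483 -55.83018615] -0.0029842882781340174
```

step_arm(plan=[[[-0.4, -2, -12, -0.003, 0], [-0.4, -2, -26, -0.003, 0], [-0.4, -2, -38, -0.003, 0], [-0.4, -2, -46, -0.003, 0], [-0.4, -2, -51, -0.003, 0], [-0.4, -2, -53, -0.003, 0], [-0.4, -2, -53, -0.003, 0], [-0.4, -2, -53, -0.003, 0]]])

```text
time: 24.55
tool_pos: [0.442, -0.196, 0.0871]
ee_rot: [3.142, -0.001, -0.547]
wrist_force: [-0.2, 0.3, -1.8]
width: 0.0121
```

```bash
python3 - <<'E'
from h import *
o=robot.get_obs(); p=o["tool_pos"]; print(o["time"],p,o["ee_rot"],o["width"],o["wrist_force"],(np.array([.4418,-.1945,.0838])-p)*1000,-.545-o["ee_rot"][2])
c=snap("wrist","w8"); s=snap("side","s8")
for h in(-34,34):
  q=np.array([.4418,-.1945])+R.from_euler('z',-.545).as_matrix()[:2,:2]@np.array([h/1000,0])
  print("expect cover-hole px",w2px(c,[*q,.08]),"base hole",w2px(c,[*q,.012]))
a=cv2.resize(c[0][100:400,120:520],(533,400)); b=cv2.resize(s[0][215:310,235:330],(400,400),interpolation=cv2.INTER_CUBIC)
cv2.imwrite("pics/f8.png",cv2.resize(np.hstack([a,b]),(800,343))[:,:,::-1])
E
```

```text
24.55 [ 0.44198345 -0.19601012  0.08709836] [ 3.14155018e+00 -7.62671200e-04 -5.46889787e-01] 0.012064424320413833 [-0.1620653   0.31029176 -1.81184371] [-0.18345339  1.5101206  -3.29835697] 0.001889787425645273
expect cover-hole px [320.00124775 282.47545926] base hole [320.58370215 243.62366716]
expect cover-hole px [319.5968556  186.93742267] base hole [320.32278441 170.10131645]
```

View pics/f8.png

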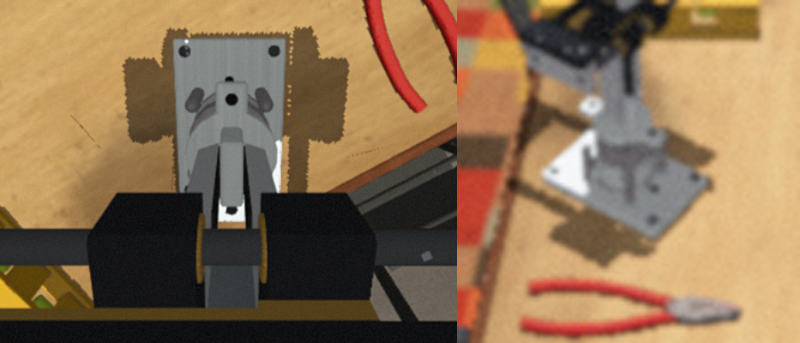

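The left panel shows the front lug hole at (232,99), just below the base hole at (230,79). The cover is gripped and level, and it is clear of the stack. I'll apply the small correction and then measure the holes.

step_arm(plan=[[[-0.2, 1, -1.5, 0.002, 0], [-0.2, 1.3, -3, 0.002, 0], [-0.2, 1.3, -3, 0.002, 0], [-0.2, 1.3, -3, 0.002, 0], [-0.2, 1.3, -3, 0.002, 0], [-0.2, 1.3, -3, 0.002, 0]]])

```text
time: 25.15
tool_pos: [0.4415, -0.1946, 0.0837]
ee_rot: [3.141, -0.0, -0.545]
wrist_force: [-0.7, 0.3, -1.2]
width: 0.0115
```

```bash
cat > m.py <<'E'
from h import *
o=robot.get_obs(); p=o["tool_pos"]; print(o["time"],p,o["ee_rot"],o["width"],o["wrist_force"],(np.array([.4418,-.1945,.0838])-p)*1000,-.545-o["ee_rot"][2])
c=snap("wrist","w9")
n=np.array([.4418,-.1945]); Rn=R.from_euler('z',-.545).as_matrix()[:2,:2]
zc=p[2]-.0118+.008
for h,z,name in((-34,zc,"cover-"),(34,zc,"cover+"),(34,.012,"base+")):
  q=w2px(c,[*(n+Rn@[h/1000,0]),z]); u,v=np.round(q).astype(int); r=8 if name!="base+" else 5
  a=c[0].min(2).astype(float)[v-r:v+r+1,u-r:u+r+1]; w=np.clip(a.min()+30-a,0,None); yy,xx=np.mgrid[-r:r+1,-r:r+1]
  uv=(u+(w*xx).sum()/w.sum(),v+(w*yy).sum()/w.sum()); P=px2w(c,*uv,z)[:2]
  print(name,np.round(uv,1),q.round(1),"nest-local mm",((Rn.T@(P-n))*1000).round(2))
E
python3 m.py
```

```text
25.15 [ 0.44147307 -0.19458784  0.08373266] [ 3.14149176e+00 -3.31994911e-05 -5.44918306e-01] 0.011511790580356967 [-0.72140516  0.34079609 -1.20217922] [0.32693396 0.08784204 0.067343  ] -8.169411446534713e-05
cover- [322.1 283.8] [321.3 283.4] nest-local mm [-34.26  -0.61]
cover+ [322.1 186.4] [321.2 186.2] nest-local mm [33.87 -0.6 ]
base+ [321.5 168.1] [321.5 169.3] nest-local mm [34.98 -0.  ]
```

step_arm(plan=[[[0.4, 0.3, 0, 0, 0], [0.4, 0.3, 0, 0, 0], [0.4, 0.3, 0, 0, 0], [0.4, 0.3, 0, 0, 0], [0.4, 0.3, 0, 0, 0], [0.4, 0.3, 0, 0, 0]]])

```text
time: 25.7
tool_pos: [0.4419, -0.1943, 0.0837]
ee_rot: [3.142, -0.0, -0.545]
wrist_force: [0.1, -0.5, -1.4]
width: 0.0117
```

```bash
python3 m.py; python3 - <<'E'
from h import *
s=snap("top","t9"); c=load("w9"); print(np.abs(robot.get_obs()["qvel"]).max())
cv2.imwrite("pics/f9.png",np.vstack([s[0][120:300,140:460],s[0][120:300,140:460][:0]])[:,:,::-1])
a=cv2.resize(s[0][120:290,130:450],(640,340)); cv2.imwrite("pics/f9.png",a[:,:,::-1])
E
```

```text
25.7 [ 0.44186357 -0.19429052  0.08372234] [ 3.14150410e+00 -9.43738157e-06 -5.44948308e-01] 0.011680139505969392 [ 0.09818668 -0.45013455 -1.3893818 ] [-0.06356941 -0.20948004  0.07766459] -5.169243342673102e-05
cover- [322.1 283.8] [321.9 283.7] nest-local mm [-34.07  -0.12]
cover+ [322.2 186.5] [321.9 186.5] nest-local mm [34.03 -0.18]
base+ [321.9 168.4] [322.  169.5] nest-local mm [34.97  0.1 ]
0.002215036415093894
```

View pics/f9.png

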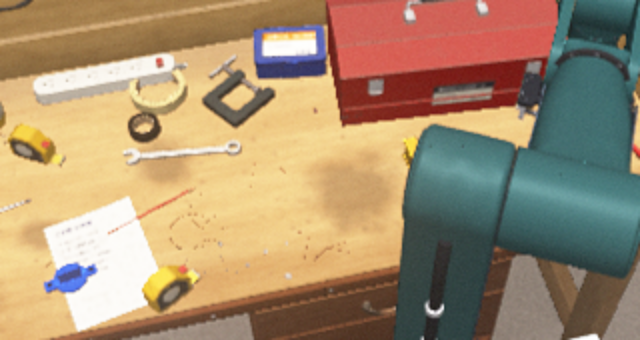

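The top view shows the three parts gone from the bench, the tools in place and the blue look-alike at (70,277) untouched. The lug holes are within 0.2 mm of target and the arm is still, so I'll hand in.

```bash
python3 -c "
from bench import robot
print(robot.close_job())"
```

```text
the job is handed in; nothing more can be done
None
```

The job is handed in at about 26 s of the 72 s allowed. The hub stands on the nest floor, the spacer lies flat on the hub, and the arm is holding the cover still above the stack.

- **Hub:** it is about 1 mm off the nest centre, inside the 2 mm of room to each post. It touched down at the expected height before I let go.
- **Spacer:** it touched down at the expected height. The picture puts it 1.4 mm off the hub's axis and about 2.3 mm off the nest centre. I left it that way, so the cover, which I lined up to the screw holes, sits about that far off the spacer's centre.
- **Cover:** by the arm's own reading it is level, with its underside about 10 mm above the spacer. The wrist camera puts the lug holes within 0.2 mm of where I measured the base's screw holes before stacking.
- **A check that disagreed:** in the last view, the one base hole I could re-measure, partly hidden by the lug, read about 1 mm further out along the nest's length. I trusted the earlier, unobstructed measurements.
- **Not checked by picture:** I did not measure the 10 mm gap in an image. The arm hid most of the spirit level in the last top view. Everything was carried well above it, no force showed in transit, and the other tools I could see looked unmoved.

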